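Swap the posts onto their own base plates

ROBOT

A 7-joint arm with a two-finger parallel gripper is mounted at the origin on the work surface. World frame = base frame: x ahead of the robot, y to its left, z up, the work surface at z = 0. Lengths are in m, angles in rad, forces in N, time in s.
With the tool pointing down it reaches from about 0.4 to 0.9 m from the base axis. Payload 5.5 kg.
Tool frame: the origin (TCP) lies at the very end of the fingers, on their centre line; the grasp point (between the pads) lies 19 mm behind it; z points along the fingers, y is the line along which they close (so a half turn about z gives the same grasp; the last joint's range is limited). The gripper opens to 85 mm and grips with 20 to 120 N. Pads are 22 mm wide; open, the fingers measure 114 mm over their backs; the gripper's body (76 mm by 85 mm) begins 54 mm behind the grasp point. The pads swing forward as they close: fully open they stand 13 mm farther back than shut.
Start: joints at [-0.926, 0.501, -0.427, 1.55, 0.221, 1.138, -0.21], TCP at [0.242, 0.603, 0.231] pointing down, gripper open.
Joint ranges: [-2.88, 2.88], [-0.31, 2.03], [-1.54, 1.56], [0.2, 2.42], [-1.41, 4.55], [0.19, 2.02], [-2.57, 2.57]. Speed limits (rad/s): [2.57, 2.57, 3.14, 3.14, 3.14, 3.14, 3.14].

INTERFACE

Orientations are given as a rotation vector (axis times angle).
In Python, from station import sense, read_camera, camera_model, sign_off, cut_out, spot_point gives the robot as it stands.
- The arm moves only by the tool apply_moves, never from a script. Its argument "moves" is a list of rows, each a list of 7 numbers: the opening, from 0 (shut) to 1 (fully open), then the shift along the world's x, y, z in units of 60 mm (1.0 is 60 mm), then the turn, a rotation vector about the world's x, y, z in units of 6 degrees (1.0 is 6 degrees). A call has 1 to 8 rows; each row is the pose to reach, as a shift and turn from the pose commanded when the call began; what a row does not reach only later rows make up. A row lasts 1/8 s, in which the tool goes at most 62.5 mm and 10.7 degrees, less where a joint would pass 70% of its speed; a pose out of reach is approached as far as the arm can. A call with a gripper value outside its range is refused whole. The fingers move at their own pace and stop on an object; "grip_force" is the grip in N (left out, the last holds). Time passes only in rows, so rows that repeat a pose let the fingers close. It gives the time, the measured TCP pose, the force, the opening and the grip force at its end, in the units of the state.
- sense(): the state, without advancing time (a new reading comes with each control period).
- read_camera(name): name is "scene" or "side" or "wrist"; returns (picture, depth): 384x512x3 uint8, red, green, blue; 384x512 float32, m along the optical axis (not along the pixel's ray), 0 where there is no reading.
- camera_model(name): a dict with "fx", "fy", "cx", "cy" (pixels), "origin" and "rotation" of the camera in the world. Camera axes: x right, y down, z forward; pixel columns grow to the right and rows downward; lengths in m; the calibration is good to about 2 mm. A picture is of the moment at which its call begins: read the wrist's pose just before it. camera_model takes no time and is no camera call; for the wrist camera it gives the pose at the moment of the call.
- sign_off(): hands the job in; it is judged then, once.
Trained networks look in the newest picture that a camera, given by its name, has taken for a name from the list of things; names that differ only in an ending like _2 or _b are one class to them, and where a whole thing is asked for, a point or a joint stands for the part that bears it (a point fixed in the world has none). Each returns a list of dicts, best first, with "p" (0 to 1); they miss things now and then, are a little off and sometimes report something else, mostly with a low value. They report only what shows in the picture. A call takes as long as a camera call. They do not tell look-alikes from the thing itself.
- cut_out(target, camera): "region" (384x512 bool, what is visible of it) and "location" ([column, row] in pixels, amid what is visible of it).
- spot_point(target, camera): "location" ([column, row] in pixels: a listed point, or the origin of a listed thing).
The state is a dict: "time": time; "qpos": joint angles; "qd": joint speeds; "joint_torque": joint torques, N m; "tool_pos": TCP position; "ee_rot": TCP orientation; "contact_force": force on the tool from outside, world axes, zero at the start; "ft_torque": the same for the moment, N m; "finger_gap": finger opening in m; "grasp_force": force on a finger pad.
Only numpy, scipy, OpenCV 4.12 (cv2) and the standard library are available. Lean on these libraries where they do the work, as an engineer would, in place of code of your own. Each camera call takes 0.05 s, during which the arm holds its last target. There are 200 camera calls.

TASK

Four tube posts have been stood on the wrong base plates. Rearrange them so that each stands upright in the middle of the plate of its own kind, ready for tacking: thick round post on the large round plate, thin round post on the small round plate, square post on the square plate with their sides parallel, oblong post on the oblong plate with long side along long side. Every plate is taken, so stand a post on a clear patch of bench when you need room; knock none over, and leave the red magnet and the cardboard box where they are.

Things in the scene. Friction and masses are not known exactly. Their poses are not given: they have to be found in the camera images.
- pipe_big: The thick round post: outside diameter 60 mm, wall 4 mm, 70 mm tall, about 0.4 kg. Loose bare-steel tube stub, open at both ends, standing upright on one of the wrong plates at the start. Origin: centre of its underside, z up along the tube. Its turn about z does not matter.
- pipe_small: The thin round post: outside diameter 34 mm, wall 3.5 mm, 90 mm tall, about 0.25 kg. Loose bare-steel tube stub, open at both ends, standing upright on one of the wrong plates at the start. Origin: centre of its underside, z up along the tube. Its turn about z does not matter.
- tube_square: The square post: 50 x 50 mm outside, wall 4 mm, 80 mm tall, about 0.45 kg. Loose bare-steel tube stub, open at both ends, standing upright on one of the wrong plates at the start. Origin: centre of its underside, z up along the tube. x and y axes are square to its sides.
- tube_oblong: The oblong post: 60 mm (along its x) by 30 mm (along its y) outside, wall 4 mm, 75 mm tall, about 0.4 kg. Loose bare-steel tube stub, open at both ends, standing upright on one of the wrong plates at the start. Origin: centre of its underside, z up along the tube. 
- plate_big_round: The large round base plate: light steel disc, diameter 120 mm, 8 mm thick, four small holes marked on it; it does not move. It belongs to the thick round post. Origin: centre of its underside, on the bench (top face at z = 8 mm).
- plate_small_round: The small round base plate: light steel disc, diameter 85 mm, 8 mm thick, no holes; it does not move. It belongs to the thin round post. Origin: centre of its underside, on the bench (top face at z = 8 mm).
- plate_square: The square base plate: light steel, 100 x 100 mm, 8 mm thick, a small hole marked at each corner; it does not move. It belongs to the square post. Origin: centre of its underside, on the bench (top face at z = 8 mm); x and y axes square to its sides.
- plate_oblong: The oblong base plate: light steel, 130 mm (along its x) by 80 mm (along its y), 8 mm thick, a small hole marked at each corner; it does not move. It belongs to the oblong post. Origin: centre of its underside, on the bench (top face at z = 8 mm).
- magnet: Bystander: red welding magnet, an open triangular frame 100 mm long (its x), 24 mm thick, 110 mm high, loose on the bench beyond the plates. Origin: centre of its underside.
- carton: Bystander: open cardboard box, 130 mm (its x) by 170 mm (its y), 55 mm high, with a raised flap reaching 110 mm from the centre on its +x side, holding some steel sleeves; loose on the bench beyond the plates. Origin: centre of its underside. The rest of the slatted bench top around the plates (z = 0) is flat and clear, and a post can be stood there for a while.
Mind the look-alikes: they are no part of the job. What is shaped like the plate_oblong but turquoise is not meant.

How it is judged:
At the end, for the whole second after the job is handed in: Each of the four posts stands upright (within 0.08 rad) and at rest on the top face of its own plate, centre within 12 mm of the plate's centre; the square post's sides are parallel to the square plate's sides and the oblong post's long side to the oblong plate's long side, within 0.2 rad (horizontal distance between pipe_big and plate_big_round below 0.012 m and z of pipe_big in the frame of plate_big_round between 0.005 and 0.012 m and angle between each of pipe_big, pipe_small, tube_square, tube_oblong's own z axis and vertical below 0.08 rad and linear speed of each of pipe_big, pipe_small, tube_square, tube_oblong below 0.02 m/s and angular speed of each of pipe_big, pipe_small, tube_square, tube_oblong below 0.2 rad/s and horizontal distance between pipe_small and plate_small_round below 0.012 m and z of pipe_small in the frame of plate_small_round between 0.005 and 0.012 m and horizontal distance between tube_square and plate_square below 0.012 m and z of tube_square in the frame of plate_square between 0.005 and 0.012 m and horizontal distance between tube_oblong and plate_oblong below 0.012 m and z of tube_oblong in the frame of plate_oblong between 0.005 and 0.012 m and (angle between the x axis of tube_square and the x axis of plate_square, either way round below 0.2 rad or angle between the x axis of tube_square and the y axis of plate_square, either way round below 0.2 rad) and angle between the x axis of tube_oblong and the x axis of plate_oblong, either way round below 0.2 rad); the robot touches nothing.
It fails at once if a post is knocked over (angle between any of pipe_big, pipe_small, tube_square, tube_oblong's own z axis and vertical above 0.7 rad).
It fails at once if the red magnet or the cardboard box is shifted by more than 30 mm (distance of any of magnet, carton from where it was at the start of the episode above 0.03 m).
It also fails if it takes over 152 s, if anything falls off the work surface, if the arm or the gripper's body presses on something with over 40 N, if the wrist force passes 120 N, or if a joint passes its speed limit or range.

## Working session

There is one attempt and no reset: what is moved stays moved. The work goes in short steps, Python scripts to look and compute and a tool call to move; the robot and the scene stay as the last step left them, time stands still between calls to the robot, and variables do not carry over. Pictures are saved under pics/ and viewed, at most 14 in all, crops included, and the job is handed in when it is done.

Besides the shell and the picture viewer there is one more tool, called after "Emit:" as name(argument=value, ...) on one line, values as JSON. apply_moves: Moves the arm, as the interface text tells. Its arguments: {"type":"object","properties":{"moves":{"type":"array"},"grip_force":{"type":"number"}},"required":["moves"]}

```bash
ls; mkdir -p pics
cat > h.py <<'E'
import numpy as np, cv2
from station import *
def cloud(cam,d):
    m=camera_model(cam); v,u=np.mgrid[:384,:512]
    P=np.stack([(u-m['cx'])/m['fx']*d,(v-m['cy'])/m['fy']*d,d],-1)
    return P@np.array(m['rotation']).T+np.array(m['origin'])
E
python3 - <<'E'
from h import *
s=sense();print(s['time'],s['tool_pos'],s['ee_rot'],s['contact_force'])
for c in ['scene','side']:
    p,d=read_camera(c);cv2.imwrite(f'pics/{c}0.png',p[:,:,::-1]);W=cloud(c,d)
    print(c,camera_model(c)['origin'])
    for n in 'pipe_big pipe_small tube_square tube_oblong plate_big_round plate_small_round plate_square plate_oblong magnet carton'.split():
        for r in cut_out(n,c)[:3]:
            g=r['region']&(d>0); 
            if g.sum()==0: continue
            Q=W[g]; print(n,round(r['p'],2),np.round(r['location']),g.sum(),np.median(Q,0).round(3),Q.min(0).round(3),Q.max(0).round(3))
E
```

```text
pics
0.0 [0.24196674 0.60253968 0.23023792] [-5.95922445e-01 -3.08409853e+00  3.00312752e-03] [0.55632142 0.97848992 0.28049482]Traceback (most recent call last):
  File "<stdin>", line 4, in <module>
  File "h.py", line 6, in cloud
    return P@np.array(m['rotation']).T+np.array(m['origin'])
           ~~~~~~~~~~~~~~~~~~~~~~~~~~~^~~~~~~~~~~~~~~~~~~~~~
ValueError: operands could not be broadcast together with shapes (384,512) (3,)
```

```bash
cat > h.py <<'E'
import numpy as np, cv2
from scipy.spatial.transform import Rotation as R
from station import *
def cloud(cam,d):
    m=camera_model(cam); v,u=np.mgrid[:384,:512]
    P=np.stack([(u-m['cx'])/m['fx']*d,(v-m['cy'])/m['fy']*d,d],-1)
    r=np.array(m['rotation']); r=R.from_rotvec(r).as_matrix() if r.shape==(3,) else r
    return P@r.T+np.array(m['origin'])
E
python3 - <<'E'
from h import *
print(camera_model('scene'))
for c in ['scene','side']:
    p,d=read_camera(c);cv2.imwrite(f'pics/{c}0.png',p[:,:,::-1]);W=cloud(c,d)
    np.savez(f'{c}0.npz',p=p,d=d,W=W)
    for n in 'pipe_big pipe_small tube_square tube_oblong plate_big_round plate_small_round plate_square plate_oblong magnet carton'.split():
        for r in cut_out(n,c)[:3]:
            g=r['region']&(d>0); 
            if g.sum()==0: continue
            Q=W[g]; print(n,round(r['p'],2),np.round(r['location']),g.sum(),np.median(Q,0).round(3),Q.min(0).round(3),Q.max(0).round(3))
E
```

```text
{'fx': 451.3742389111175, 'fy': 451.3742389111175, 'cx': 258.41377931198406, 'cy': 191.16129880576673, 'origin': array([1.05415475, 0.70292105, 0.76580704]), 'rotation': array([-0.7702304 , -2.52741754,  1.19128793])}
pipe_big 0.9 [230. 130.] 536 [ 0.497 -0.301  0.054] [ 0.429 -0.47  -0.002] [ 0.522 -0.285  0.078]
pipe_small 0.71 [284. 218.] 926 [0.593 0.109 0.056] [ 0.495  0.004 -0.005] [0.622 0.131 0.084]
pipe_small 0.56 [419. 255.] 692 [0.435 0.355 0.063] [ 0.312  0.284 -0.004] [0.443 0.368 0.098]
tube_oblong 0.82 [284. 221.] 856 [0.594 0.11  0.058] [0.56  0.076 0.005] [0.622 0.131 0.084]
plate_big_round 0.63 [159. 160.] 2904 [ 0.715 -0.319  0.029] [ 0.605 -0.516 -0.005] [ 0.818 -0.228  0.079]
plate_small_round 0.51 [222. 145.] 154 [ 0.518 -0.303  0.006] [ 0.46  -0.357 -0.003] [ 0.536 -0.28   0.017]
plate_small_round 0.43 [298. 312.] 1672 [0.707 0.318 0.045] [ 0.616  0.237 -0.004] [0.743 0.343 0.11 ]
plate_square 0.57 [406. 280.] 1371 [0.441 0.364 0.006] [ 0.37   0.284 -0.004] [0.495 0.418 0.011]
plate_oblong 0.97 [302. 164.] 816 [ 0.383 -0.09   0.006] [ 0.314 -0.154 -0.005] [ 0.4
[... 1278 characters left out ...]
0.302  0.018]
plate_square 0.93 [177. 146.] 559 [0.424 0.335 0.006] [ 0.364  0.282 -0.004] [0.494 0.418 0.022]
plate_oblong 0.9 [200. 315.] 2400 [ 0.311 -0.272  0.007] [ 0.237 -0.331 -0.002] [ 0.384 -0.206  0.012]
plate_oblong 0.84 [358. 194.] 1089 [ 0.805 -0.078  0.007] [ 0.731 -0.139 -0.004] [ 0.878 -0.013  0.011]
plate_oblong 0.68 [204. 246.] 1506 [ 0.379 -0.099  0.007] [ 0.308 -0.158 -0.003] [ 0.453 -0.034  0.013]
magnet 0.82 [265. 122.] 902 [0.706 0.308 0.027] [ 0.641  0.285 -0.006] [0.83  0.506 0.112]
carton 0.7 [394. 259.] 7299 [ 0.733 -0.325  0.031] [ 0.637 -0.41  -0.003] [ 0.817 -0.233  0.078]
carton 0.52 [170. 126.] 364 [0.424 0.338 0.06 ] [ 0.409  0.33  -0.004] [0.475 0.538 0.099]
```

View pics/scene0.png

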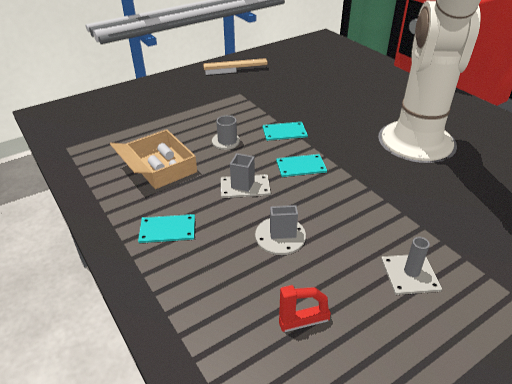

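View pics/side0.png

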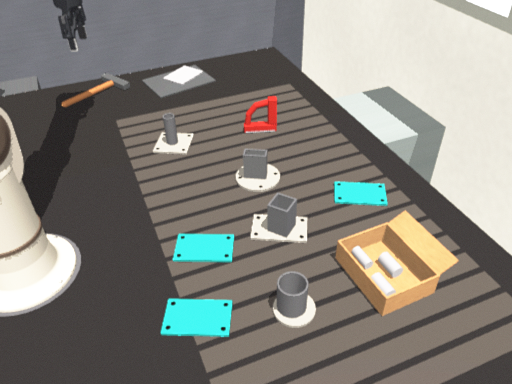

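Scene: thin pipe (418,258) stands on the square plate (412,272); oblong tube (284,222) on the large disc; square tube (242,172) on the white oblong plate (246,185); thick pipe (227,130) on the small disc. Oblong candidates: white (246,185), turquoise (285,130), (302,165), (167,228): only the white one is meant. Now precise fits plus an enlarged crop.

```bash
cat > fit.py <<'E'
from h import *
def fit(views):
    # views: list of (p,W)
    out={}
    P=np.concatenate([W.reshape(-1,3) for p,W in views]);C=np.concatenate([p.reshape(-1,3) for p,W in views]).astype(int)
    V=np.concatenate([np.full(W[...,0].size,i) for i,(p,W) in enumerate(views)])
    return P,C,V
def rep(name,Q,kind):
    X=(Q[:,:2]*1e4).astype(np.float32)
    if kind=='c': (x,y),r=cv2.minEnclosingCircle(X);print(name,'circle',round(x/10,1),round(y/10,1),'D',round(r/5,1),len(Q))
    else: (x,y),(w,h),a=cv2.minAreaRect(X);print(name,'rect',round(x/10,1),round(y/10,1),'wh',round(w/10,1),round(h/10,1),'ang(w axis)',round(a,1),len(Q))
E
python3 - <<'E'
from fit import *
D=[np.load(f'{c}0.npz') for c in ('scene','side')]
P,C,V=fit([(d['p'],d['W']) for d in D])
near=lambda c,r:np.hypot(P[:,0]-c[0],P[:,1]-c[1])<r
light=(C.min(1)>120)
for n,c,r,k in [('sq',(.43,.35),.09,'r'),('bigr',(.595,.1),.085,'c'),('obl',(.562,-.11),.10,'r'),('smr',(.49,-.32),.07,'c')]:
    for v in ([0],[1],[0,1]):
        g=near(c,r)&light&(P[:,2]>.004)&(P[:,2]<.012)&np.isin(V,v); rep(n+str(v),P[g],k)
for n,c,h,k in [('pipe_small',(.43,.35),.098,'c'),('tube_obl',(.595,.1),.083,'r'),('tube_sq',(.562,-.11),.088,'r'),('pipe_big',(.49,-.32),.078,'c')]:
    for v in ([0],[1],[0,1]):
        g=near(c,.07)&(P[:,2]>h-.005)&(P[:,2]<h+.004)&np.isin(V,v); 
        if g.sum()>4: rep(n+str(v),P[g],k)
a=cv2.resize(D[0]['p'][100:250,150:350,::-1],(800,600));cv2.imwrite('pics/crop0.png',a)
E
```

```text
sq[0] rect 428.7 351.0 wh 102.6 100.7 ang(w axis) 60.7 1206
sq[1] rect 428.5 348.2 wh 106.0 100.3 ang(w axis) 60.9 458
sq[0, 1] rect 428.0 349.0 wh 106.7 101.7 ang(w axis) 60.5 1664
bigr[0] circle 594.8 99.4 D 121.0 821
bigr[1] circle 593.3 96.3 D 123.0 600
bigr[0, 1] circle 593.9 97.2 D 125.2 1421
obl[0] rect 563.6 -103.2 wh 84.7 129.5 ang(w axis) 60.9 552
obl[1] rect 563.2 -106.3 wh 84.3 129.9 ang(w axis) 61.3 816
obl[0, 1] rect 563.7 -104.7 wh 87.6 130.7 ang(w axis) 61.3 1368
smr[0] circle 495.5 -321.3 D 87.1 116
smr[1] circle 493.8 -327.0 D 85.5 528
smr[0, 1] circle 494.5 -323.2 D 91.4 644
pipe_small[0] circle 424.6 351.3 D 35.9 81
pipe_small[1] circle 426.8 349.0 D 36.4 35
pipe_small[0, 1] circle 424.9 349.1 D 37.9 116
tube_obl[0] rect 588.5 102.3 wh 33.3 60.1 ang(w axis) 60.3 144
tube_obl[1] rect 589.6 101.7 wh 37.0 60.3 ang(w axis) 60.7 104
tube_obl[0, 1] rect 588.8 101.9 wh 37.1 61.2 ang(w axis) 59.1 248
tube_sq[0] rect 565.8 -109.3 wh 54.3 52.1 ang(w axis) 37.2 115
tube_sq[1] rect 567.2 -110.6 wh 55.6 51.9 ang(w axis) 38.7 168
tube_sq[0, 1] rect 566.7 -110.0 wh 55.5 53.4 ang(w axis) 39.0 283
pipe_big[0] circle 490.8 -317.2 D 65.0 69
pipe_big[1] circle 490.2 -321.0 D 61.3 216
pipe_big[0, 1] circle 491.0 -318.1 D 66.2 285
```

View pics/crop0.png

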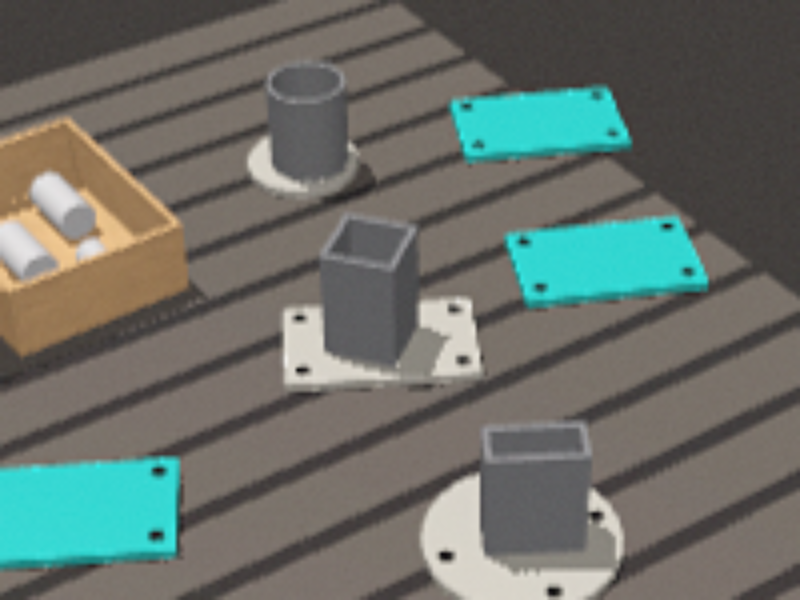

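The crop confirms it: the white oblong plate under the square tube at (246,185) is meant, and the three turquoise ones are decoys. Plan: thin post → bench, then square, oblong and thick posts → their plates, then thin post → small disc.

Emit:
apply_moves(moves=[[1,3.06,-4.2,-0.8,0,0,-1.3],[1,3.06,-4.2,-0.8,0,0,-1.3],[1,3.06,-4.2,-0.8,0,0,-1.3],[1,3.06,-4.2,-0.8,0,0,-1.3],[1,3.06,-4.2,-0.8,0,0,-1.3],[1,3.06,-4.2,-0.8,0,0,-1.3],[1,3.06,-4.2,-0.8,0,0,-1.3],[1,3.06,-4.2,-0.8,0,0,-1.3]], grip_force=60)

```text
time: 2.15
tool_pos: [0.4247, 0.3531, 0.1837]
ee_rot: [-0.8, -3.038, -0.002]
contact_force: [-0.2, 0.8, 0.5]
finger_gap: 0.0855
grasp_force: 0.0
```

Emit:
apply_moves(moves=[[1,0,0,0,0,0,0],[1,0,0,-0.6,0,0,0],[1,0,0,-1.2,0,0,0],[1,0,0,-1.8,0,0,0],[1,0,0,-2.28,0,0,0],[1,0,0,-2.28,0,0,0],[0.2,0,0,-2.28,0,0,0],[0,0,0,-2.28,0,0,0]])

```text
time: 3.15
tool_pos: [0.4266, 0.3523, 0.0481]
ee_rot: [0.804, 3.035, 0.004]
contact_force: [0.1, 0.5, -1.3]
finger_gap: 0.0516
grasp_force: 0.0
```

Emit:
apply_moves(moves=[[0,0,0,0,0,0,0],[0,0,0,0,0,0,0],[0,0,0,0,0,0,0],[0,0,0,0,0,0,0]])

```text
time: 3.65
tool_pos: [0.4265, 0.3517, 0.0479]
ee_rot: [0.804, 3.035, 0.002]
contact_force: [-0.9, -1.4, 6.8]
finger_gap: 0.0325
grasp_force: 58.9
```

Emit:
apply_moves(moves=[[0,0,0,0.4,0,0,0],[0,0,0,0.8,0,0,0],[0,0.2,-0.9,0.8,0,0,0],[0,0.4,-1.7,0.8,0,0,0],[0,0.4,-2.5,0.8,0,0,0],[0,0.4,-2.5,0.8,0,0,0],[0,0.4,-2.5,0.4,0,0,0],[0,0.4,-2.5,0.05,0,0,0]])

```text
time: 4.65
tool_pos: [0.45, 0.202, 0.0494]
ee_rot: [0.804, 3.036, 0.002]
contact_force: [-0.4, -0.6, -3.0]
finger_gap: 0.0326
grasp_force: 60.2
```

Emit:
apply_moves(moves=[[0,0,0,0,0,0,0],[0,0,0,-0.08,0,0,0],[0,0,0,-0.15,0,0,0],[0,0,0,-0.17,0,0,0],[0,0,0,-0.17,0,0,0]])

```text
time: 5.28
tool_pos: [0.45, 0.2014, 0.0399]
ee_rot: [0.804, 3.036, 0.001]
contact_force: [-1.8, -0.3, 2.8]
finger_gap: 0.0324
grasp_force: 60.7
```

Emit:
apply_moves(moves=[[0.5,0,0,0,0,0,0],[1,0,0,0,0,0,0],[1,0,0,0,0,0,0],[1,0,0,0,0,0,0],[1,0,0,0.5,0,0,0],[1,0,0,1.2,0,0,0],[1,0,0,2.1,0,0,0],[1,0,0,2.4,0,0,0]])

```text
time: 6.28
tool_pos: [0.4515, 0.2021, 0.1867]
ee_rot: [0.803, 3.033, 0.005]
contact_force: [-0.2, -0.5, -0.7]
finger_gap: 0.0857
grasp_force: 0.0
```

Emit:
apply_moves(moves=[[1,1.93,-5.2,0,0,0,-3.63],[1,1.93,-5.2,0,0,0,-3.63],[1,1.93,-5.2,0,0,0,-3.63],[1,1.93,-5.2,0,0,0,-3.63],[1,1.93,-5.2,0,0,0,-3.63],[1,1.93,-5.2,0,0,0,-3.63],[1,1.93,-5.2,0,0,0,-3.63],[1,1.93,-5.2,0,0,0,-3.63]])

```text
time: 7.28
tool_pos: [0.5651, -0.1081, 0.183]
ee_rot: [-1.359, -2.831, -0.002]
contact_force: [0.8, 1.2, -0.2]
finger_gap: 0.0855
grasp_force: 0.0
```

Run:
```python
from h import *
s=sense();print(s['time'],s['tool_pos'].round(4),s['ee_rot'].round(3),np.round(s['qpos'],2))
p,d=read_camera('side');cv2.imwrite('pics/side1.png',p[:,:,::-1])
```

```text
7.275 [ 0.5651 -0.1081  0.183 ] [-1.359e+00 -2.831e+00 -2.000e-03] [ 0.21  0.39 -0.09  1.8   0.04  0.96  0.78]
```

View pics/side1.png

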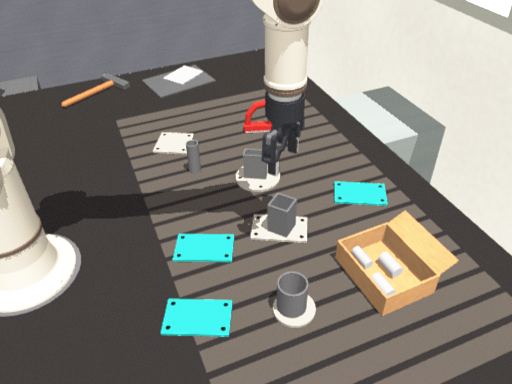

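The thin post stands on the bench at (193,157) and the square plate is free. Gripper is above the square tube.

Emit:
apply_moves(moves=[[1,0,0,-0.6,0,0,0],[1,0,0,-1.2,0,0,0],[1,0,0,-1.8,0,0,0],[1,0,0,-2.33,0,0,0],[1,0,0,-2.33,0,0,0],[0.2,0,0,-2.33,0,0,0],[0,0,0,-2.33,0,0,0],[0,0,0,-2.33,0,0,0]])

```text
time: 8.32
tool_pos: [0.5672, -0.1107, 0.0455]
ee_rot: [1.362, 2.827, 0.002]
contact_force: [0.0, 0.1, 6.1]
finger_gap: 0.0493
grasp_force: 63.5
```

Emit:
apply_moves(moves=[[0,0,0,0,0,0,0],[0,0,0,0,0,0,0]])

```text
time: 8.57
tool_pos: [0.5672, -0.1107, 0.0455]
ee_rot: [1.362, 2.828, 0.002]
contact_force: [-0.4, -0.1, 7.0]
finger_gap: 0.0496
grasp_force: 63.5
```

Emit:
apply_moves(moves=[[0,0,0,0.5,0,0,0],[0,0,0,1.3,0,0,0],[0,0,0,2.2,0,0,0],[0,0,0,2.2,0,0,0],[0,-0.3,1.0,2.2,0,0,0.5],[0,-0.6,2.0,2.2,0,0,1],[0,-0.9,3.0,2.2,0,0,1.5],[0,-1.2,4.0,2.2,0,0,2]])

```text
time: 9.57
tool_pos: [0.4915, 0.1298, 0.174]
ee_rot: [-1.058, -2.956, 0.002]
contact_force: [1.1, -0.8, -4.2]
finger_gap: 0.0497
grasp_force: 64.0
```

Emit:
apply_moves(moves=[[0,-0.3,0.9,0,0,0,0.4],[0,-0.6,1.8,0,0,0,0.8],[0,-0.8,2.7,0,0,0,1.2],[0,-1.0,3.4,0,0,0,1.65],[0,-1.11,3.67,0,0,0,1.65],[0,-1.11,3.67,0,0,0,1.65],[0,-1.11,3.67,0,0,0,1.65]])

```text
time: 10.45
tool_pos: [0.4277, 0.3463, 0.1746]
ee_rot: [-0.805, -3.036, 0.004]
contact_force: [0.8, -0.6, -4.0]
finger_gap: 0.0494
grasp_force: 64.0
```

Emit:
apply_moves(moves=[[0,0,0,-0.5,0,0,0],[0,0,0,-1.0,0,0,0],[0,0,0,-1.5,0,0,0],[0,0,0,-2.0,0,0,0],[0,0,0,-2.0,0,0,0],[0,0,0,-2.0,0,0,0]])

```text
time: 11.2
tool_pos: [0.4283, 0.3482, 0.0564]
ee_rot: [0.804, 3.036, 0.001]
contact_force: [-0.5, 0.5, -4.5]
finger_gap: 0.0495
grasp_force: 63.8
```

Emit:
apply_moves(moves=[[0,0,0.02,-0.1,0,0,0],[0,0,0.02,-0.17,0,0,0],[0,0,0.02,-0.2,0,0,0],[0,0,0.02,-0.2,0,0,0]])

```text
time: 11.7
tool_pos: [0.4277, 0.3506, 0.0455]
ee_rot: [0.801, 3.036, 0.001]
contact_force: [-3.4, -3.4, 10.2]
finger_gap: 0.0495
grasp_force: 65.8
```

Emit:
apply_moves(moves=[[0.5,0,0,0,0,0,0],[1,0,0,0,0,0,0],[1,0,0,0,0,0,0],[1,0,0,0,0,0,0],[1,0,0,0.5,0,0,0],[1,0,0,1.2,0,0,0],[1,0,0,2.1,0,0,0],[1,0,0,2.3,0,0,0]])

```text
time: 12.7
tool_pos: [0.4289, 0.3519, 0.1854]
ee_rot: [0.8, 3.034, 0.009]
contact_force: [0.2, -0.5, -0.3]
finger_gap: 0.0854
grasp_force: 0.0
```

Emit:
apply_moves(moves=[[1,2.69,-4.14,0,0,0,0],[1,2.69,-4.14,0,0,0,0],[1,2.69,-4.14,0,0,0,0],[1,2.69,-4.14,0,0,0,0],[1,2.69,-4.14,0,0,0,0],[1,2.69,-4.14,0,0,0,0],[1,2.69,-4.14,0,0,0,0],[1,2.69,-4.14,0,0,0,0]])

```text
time: 13.7
tool_pos: [0.5875, 0.1037, 0.1811]
ee_rot: [-0.796, -3.038, -0.001]
contact_force: [-0.2, 0.8, 0.4]
finger_gap: 0.0853
grasp_force: 0.0
```

Run:
```python
from h import *
s=sense();print(s['time'],s['tool_pos'].round(4),s['ee_rot'].round(3),np.round(s['qpos'],2))
p,d=read_camera('side');cv2.imwrite('pics/side2.png',p[:,:,::-1])
```

```text
13.7 [0.5875 0.1037 0.1811] [-7.960e-01 -3.038e+00 -1.000e-03] [-0.02  0.44 -0.26  1.74  0.13  0.98  0.73]
```

View pics/side2.png

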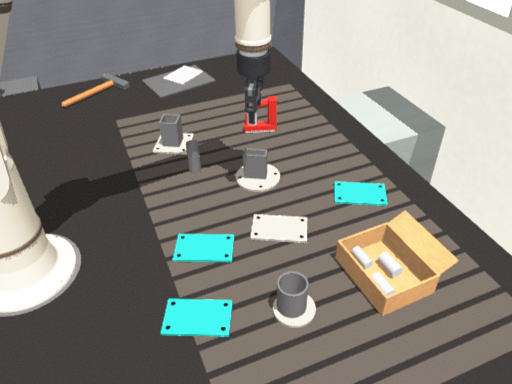

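Square post stands on its plate at (173,133), the white oblong plate at (280,228) is free. Grasp the oblong tube.

Emit:
apply_moves(moves=[[1,0,0,-0.6,0,0,0],[1,0,0,-1.2,0,0,0],[1,0,0,-1.8,0,0,0],[1,0,0,-2.35,0,0,0],[1,0,0,-2.35,0,0,0],[0.2,0,0,-2.35,0,0,0],[0,0,0,-2.35,0,0,0],[0,0,0,-2.35,0,0,0]])

```text
time: 14.75
tool_pos: [0.5895, 0.1019, 0.042]
ee_rot: [0.801, 3.036, 0.002]
contact_force: [-0.4, 0.1, -0.5]
finger_gap: 0.0323
grasp_force: 0.0
```

Emit:
apply_moves(moves=[[0,0,0,0,0,0,0],[0,0,0,0,0,0,0],[0,0,0,0,0,0,0]])

```text
time: 15.12
tool_pos: [0.5897, 0.1019, 0.042]
ee_rot: [0.801, 3.035, 0.002]
contact_force: [-0.8, -0.1, 6.8]
finger_gap: 0.0292
grasp_force: 60.4
```

Run:
```python
from fit import *
views=[]
for c in ('scene','side'):
    p,d=read_camera(c);views.append((p,cloud(c,d)))
P,C,V=fit(views);near=lambda c,r:np.hypot(P[:,0]-c[0],P[:,1]-c[1])<r
light=(C.min(1)>120)
for n,c,r,k in [('sq',(.43,.35),.09,'r'),('obl',(.562,-.11),.10,'r')]:
    for v in ([0],[1],[0,1]):
        g=near(c,r)&light&(P[:,2]>.004)&(P[:,2]<.012)&np.isin(V,v); rep(n+str(v),P[g],k);print(P[g].mean(0))
for n,c,h,k in [('tube_sq',(.43,.35),.088,'r'),('pipe_small',(.45,.2),.09,'c')]:
    for v in ([0],[1],[0,1]):
        g=near(c,.07)&(P[:,2]>h-.005)&(P[:,2]<h+.004)&np.isin(V,v); 
        if g.sum()>4: rep(n+str(v),P[g],k)
```

```text
sq[0] rect 428.6 351.6 wh 103.3 100.6 ang(w axis) 61.0 807
[0.44549068 0.35981173 0.00615641]
sq[1] rect 428.1 348.5 wh 102.8 98.9 ang(w axis) 61.3 318
[0.42464201 0.33298039 0.00656315]
sq[0, 1] rect 428.1 350.3 wh 106.0 100.7 ang(w axis) 61.3 1125
[0.43959745 0.35222741 0.00627138]
obl[0] rect 563.7 -104.7 wh 84.8 129.6 ang(w axis) 62.0 846
[ 0.56574711 -0.10308671  0.00641696]
obl[1] rect 563.1 -106.8 wh 85.2 130.3 ang(w axis) 61.8 1263
[ 0.56227506 -0.10844666  0.00676531]
obl[0, 1] rect 563.5 -106.0 wh 87.1 130.5 ang(w axis) 61.9 2109
[ 0.56366783 -0.10629658  0.00662558]
tube_sq[0] rect 426.6 350.5 wh 53.3 51.4 ang(w axis) 59.9 192
tube_sq[1] rect 428.0 349.0 wh 55.8 51.3 ang(w axis) 60.9 79
tube_sq[0, 1] rect 426.8 349.4 wh 55.8 52.9 ang(w axis) 59.9 271
pipe_small[0] circle 447.9 200.7 D 36.2 62
pipe_small[1] circle 448.1 200.5 D 36.2 47
pipe_small[0, 1] circle 448.1 200.6 D 36.4 109
```

Emit:
apply_moves(moves=[[0,0,0,0.5,0,0,0],[0,0,0,1.2,0,0,0],[0,-0.1,-0.8,1.2,0,0,0.25],[0,-0.2,-1.6,1.2,0,0,0.25],[0,-0.3,-2.4,1.2,0,0,0.25],[0,-0.44,-3.2,1.2,0,0,0.25],[0,-0.44,-3.47,1.2,0,0,0.25],[0,-0.44,-3.47,1.2,0,0,0.25]])

```text
time: 16.23
tool_pos: [0.5616, -0.1081, 0.1122]
ee_rot: [-0.766, -3.046, 0.001]
contact_force: [-0.1, -0.2, -3.3]
finger_gap: 0.0292
grasp_force: 60.2
```

Emit:
apply_moves(moves=[[0,0,0,-0.4,0,0,0],[0,0,0,-0.8,0,0,0],[0,0,0,-1.0,0,0,0],[0,0,0,-1.05,0,0,0],[0,0,0,-1.05,0,0,0]])

```text
time: 16.85
tool_pos: [0.5626, -0.1059, 0.0499]
ee_rot: [0.76, 3.048, 0.001]
contact_force: [0.1, 0.5, -3.6]
finger_gap: 0.0294
grasp_force: 60.2
```

Down the remaining 8 mm, then release.

Emit:
apply_moves(moves=[[0,0.01,0,-0.07,0,0,0],[0,0.01,0,-0.13,0,0,0],[0,0.01,0,-0.15,0,0,0],[0,0.01,0,-0.15,0,0,0]])

```text
time: 17.35
tool_pos: [0.5633, -0.1067, 0.042]
ee_rot: [0.762, 3.047, -0.0]
contact_force: [-3.0, 1.1, 7.3]
finger_gap: 0.029
grasp_force: 61.6
```

Emit:
apply_moves(moves=[[0.5,0,0,0,0,0,0],[1,0,0,0,0,0,0],[1,0,0,0,0,0,0],[1,0,0,0,0,0,0],[1,0,0,0.5,0,0,0],[1,0,0,1.2,0,0,0],[1,0,0,2.1,0,0,0],[1,0,0,2.3,0,0,0]])

```text
time: 18.35
tool_pos: [0.5654, -0.1068, 0.1826]
ee_rot: [0.76, 3.041, 0.001]
contact_force: [1.5, 0.2, -0.5]
finger_gap: 0.0856
grasp_force: 0.0
```

Emit:
apply_moves(moves=[[1,-1.21,-3.54,0,0,0,0],[1,-1.21,-3.54,0,0,0,0],[1,-1.21,-3.54,0,0,0,0],[1,-1.21,-3.54,0,0,0,0],[1,-1.21,-3.54,0,0,0,0],[1,-1.21,-3.54,0,0,0,0],[1,-1.21,-3.54,0,0,0,0],[1,-1.21,-3.54,0,0,0,0]])

```text
time: 19.35
tool_pos: [0.4908, -0.3175, 0.1784]
ee_rot: [-0.758, -3.049, -0.001]
contact_force: [0.6, 0.1, -0.1]
finger_gap: 0.0857
grasp_force: 0.0
```

Run:
```python
from h import *
s=sense();print(s['time'],s['tool_pos'].round(4),s['ee_rot'].round(3),np.round(s['qpos'],2))
p,d=read_camera('scene');cv2.imwrite('pics/scene3.png',p[:,:,::-1])
```

```text
19.35 [ 0.4908 -0.3175  0.1784] [-7.580e-01 -3.049e+00 -1.000e-03] [ 0.65  0.41 -0.16  1.78  0.08  0.96  1.55]
```

View pics/scene3.png

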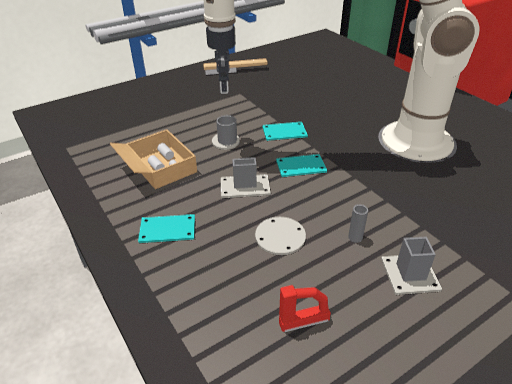

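Oblong post on its plate at (245,178), large disc at (280,235) free, gripper above the thick pipe (227,130).

Emit:
apply_moves(moves=[[1,0,-0.01,0,0,0,0],[1,0,-0.01,-0.6,0,0,0],[1,0,-0.01,-1.2,0,0,0],[1,0,-0.01,-1.8,0,0,0],[1,0,-0.01,-2.38,0,0,0],[1,0,-0.01,-2.38,0,0,0],[0.2,0,-0.01,-2.38,0,0,0],[0,0,-0.01,-2.38,0,0,0]])

```text
time: 20.4
tool_pos: [0.4917, -0.3204, 0.038]
ee_rot: [0.76, 3.045, -0.002]
contact_force: [0.5, -0.2, -0.6]
finger_gap: 0.059
grasp_force: 64.8
```

Emit:
apply_moves(moves=[[0,0,0,0,0,0,0],[0,0,0,0,0,0,0],[0,0,0,0,0,0,0]])

```text
time: 20.78
tool_pos: [0.4917, -0.3204, 0.0379]
ee_rot: [0.76, 3.044, -0.002]
contact_force: [-0.9, 0.5, 7.5]
finger_gap: 0.0588
grasp_force: 65.4
```

Run:
```python
from fit import *
views=[]
for c in ('scene','side'):
    p,d=read_camera(c);views.append((p,cloud(c,d)))
P,C,V=fit(views);near=lambda c,r:np.hypot(P[:,0]-c[0],P[:,1]-c[1])<r
light=(C.min(1)>120)
for n,c,r,k in [('bigr',(.595,.1),.085,'c'),('obl',(.562,-.11),.10,'r')]:
    for v in ([0],[1],[0,1]):
        g=near(c,r)&light&(P[:,2]>.004)&(P[:,2]<.012)&np.isin(V,v); rep(n+str(v),P[g],k);print(P[g].mean(0))
for n,c,h,k in [('tube_obl',(.562,-.11),.083,'r')]:
    for v in ([0],[1],[0,1]):
        g=near(c,.07)&(P[:,2]>h-.005)&(P[:,2]<h+.004)&np.isin(V,v); 
        if g.sum()>4: rep(n+str(v),P[g],k)
```

```text
bigr[0] circle 593.7 99.3 D 123.3 1330
[0.59547884 0.10173155 0.00644073]
bigr[1] circle 594.9 96.0 D 124.4 852
[0.58841817 0.09508252 0.00663276]
bigr[0, 1] circle 592.7 98.1 D 126.1 2182
[0.59272188 0.09913532 0.00651571]
obl[0] rect 563.7 -104.5 wh 85.7 129.8 ang(w axis) 62.1 598
[ 0.56940116 -0.09745839  0.00638942]
obl[1] rect 530.4 -88.8 wh 82.5 55.6 ang(w axis) 61.3 328
[ 0.52001872 -0.09594341  0.00672754]
obl[0, 1] rect 563.6 -104.6 wh 85.8 129.9 ang(w axis) 62.1 926
[ 0.55190932 -0.09692177  0.00650918]
tube_obl[0] rect 561.3 -107.4 wh 36.7 58.6 ang(w axis) 60.6 101
tube_obl[1] rect 543.6 -97.3 wh 34.4 17.9 ang(w axis) 65.4 48
tube_obl[0, 1] rect 561.3 -107.4 wh 36.7 58.6 ang(w axis) 60.6 149
```

Emit:
apply_moves(moves=[[0,0,0,0.5,0,0,0],[0,0,0,1.3,0,0,0],[0,0,0,2.2,0,0,0],[0,0,0,2.2,0,0,0],[0,0.25,0.9,2.2,0,0,0],[0,0.45,1.8,2.2,0,0,0],[0,0.7,2.7,2.2,0,0,0],[0,0.9,3.6,2.2,0,0,0]])

```text
time: 21.88
tool_pos: [0.5432, -0.1017, 0.1664]
ee_rot: [-0.761, -3.046, 0.0]
contact_force: [0.9, 0.3, -3.1]
finger_gap: 0.0591
grasp_force: 66.4
```

Emit:
apply_moves(moves=[[0,0.2,0.9,0,0,0,0],[0,0.4,1.8,0,0,0,0],[0,0.6,2.7,0,0,0,0],[0,0.81,3.36,0,0,0,0],[0,0.81,3.36,0,0,0,0],[0,0.81,3.36,-0.4,0,0,0],[0,0.81,3.36,-0.9,0,0,0],[0,0.81,3.36,-1.4,0,0,0]])

```text
time: 22.88
tool_pos: [0.5915, 0.0963, 0.0817]
ee_rot: [-0.763, -3.046, 0.003]
contact_force: [0.9, -1.1, -4.3]
finger_gap: 0.0585
grasp_force: 66.7
```

Emit:
apply_moves(moves=[[0,0,0,-0.4,0,0,0],[0,0,0,-0.6,0,0,0],[0,0,0,-0.65,0,0,0],[0,0,0,-0.65,0,0,0]])

```text
time: 23.38
tool_pos: [0.5931, 0.0979, 0.0452]
ee_rot: [0.762, 3.047, 0.0]
contact_force: [-0.9, 0.5, -3.7]
finger_gap: 0.0587
grasp_force: 66.6
```

Emit:
apply_moves(moves=[[0,0,0,-0.06,0,0,0],[0,0,0,-0.12,0,0,0],[0,0,0,-0.14,0,0,0],[0,0,0,-0.14,0,0,0]])

```text
time: 23.88
tool_pos: [0.5932, 0.0982, 0.0379]
ee_rot: [0.761, 3.047, 0.0]
contact_force: [-3.5, -0.7, 7.7]
finger_gap: 0.0587
grasp_force: 67.7
```

Emit:
apply_moves(moves=[[0.5,0,0,0,0,0,0],[1,0,0,0,0,0,0],[1,0,0,0,0,0,0],[1,0,0,0,0,0,0],[1,0,0,0.5,0,0,0],[1,0,0,1.2,0,0,0],[1,0,0,2.1,0,0,0],[1,0,0,2.4,0,0,0]])

```text
time: 24.88
tool_pos: [0.5949, 0.0987, 0.1842]
ee_rot: [0.76, 3.043, 0.004]
contact_force: [0.4, -0.1, 0.2]
finger_gap: 0.0855
grasp_force: 0.0
```

Emit:
apply_moves(moves=[[1,-2.42,1.71,0,0,0,0],[1,-2.42,1.71,0,0,0,0],[1,-2.42,1.71,0,0,0,0],[1,-2.42,1.71,0,0,0,0],[1,-2.42,1.71,0,0,0,0],[1,-2.42,1.71,0,0,0,0],[1,-2.42,1.71,0,0,0,0]])

```text
time: 25.75
tool_pos: [0.4483, 0.1998, 0.18]
ee_rot: [-0.765, -3.047, 0.0]
contact_force: [-0.2, 0.9, 0.1]
finger_gap: 0.0855
grasp_force: 0.0
```

Run:
```python
from fit import *
s=sense();print(s['time'],s['tool_pos'].round(4),s['ee_rot'].round(3),np.round(s['qpos'],2))
views=[]
for c in ('scene','side'):
    p,d=read_camera(c);views.append((p,cloud(c,d)));cv2.imwrite(f'pics/{c}4.png',p[:,:,::-1])
P,C,V=fit(views);near=lambda c,r:np.hypot(P[:,0]-c[0],P[:,1]-c[1])<r
light=(C.min(1)>120)
for n,c,r,k in [('smr',(.49,-.32),.07,'c')]:
    for v in ([0],[1],[0,1]):
        g=near(c,r)&light&(P[:,2]>.004)&(P[:,2]<.012)&np.isin(V,v); rep(n+str(v),P[g],k);print(P[g].mean(0))
for n,c,h,k in [('tube_obl',(.562,-.11),.083,'r'),('pipe_big',(.594,.1),.078,'c'),('pipe_small',(.45,.2),.09,'c')]:
    for v in ([0],[1]):
        g=near(c,.07)&(P[:,2]>h-.005)&(P[:,2]<h+.004)&np.isin(V,v); 
        if g.sum()>4: rep(n+str(v),P[g],k)
```

```text
25.75 [0.4483 0.1998 0.18  ] [-0.765 -3.047  0.   ] [-0.15  0.27 -0.37  1.99  0.12  0.9   0.49]
smr[0] circle 496.2 -324.8 D 88.1 302
[ 0.49571222 -0.3224355   0.00644105]
smr[1] circle 493.0 -325.5 D 87.1 1189
[ 0.49280604 -0.3271401   0.00691005]
smr[0, 1] circle 494.0 -324.4 D 90.0 1491
[ 0.49339468 -0.32618719  0.00681505]
tube_obl[0] rect 562.1 -106.0 wh 36.8 58.9 ang(w axis) 61.6 108
tube_obl[1] rect 562.7 -106.5 wh 36.7 59.5 ang(w axis) 58.2 147
pipe_big[0] circle 592.5 98.9 D 61.9 134
pipe_big[1] circle 591.0 96.6 D 65.5 105
pipe_small[0] circle 447.7 201.6 D 35.1 64
pipe_small[1] circle 450.8 199.4 D 37.5 48
```

View pics/side4.png

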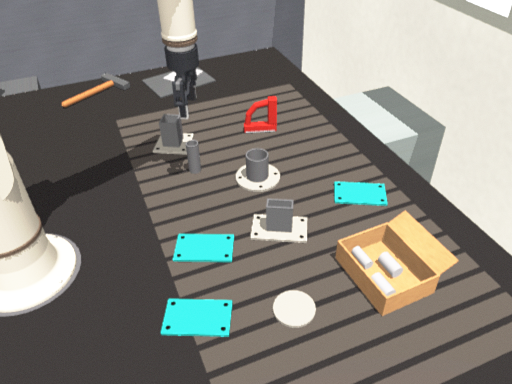

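Thick post centred on its plate (257,168), small disc (295,308) free. Grasp the thin post.

Emit:
apply_moves(moves=[[1,0,0.01,-0.6,0,0,0],[1,0,0.01,-1.2,0,0,0],[1,0,0.01,-1.8,0,0,0],[1,0,0.01,-2.33,0,0,0],[1,0,0.01,-2.33,0,0,0],[0.2,0,0.01,-2.33,0,0,0],[0,0,0.01,-2.33,0,0,0],[0,0,0.01,-2.33,0,0,0]])

```text
time: 26.85
tool_pos: [0.4485, 0.2016, 0.0418]
ee_rot: [0.761, 3.046, 0.002]
contact_force: [-4.2, -0.9, 23.7]
finger_gap: 0.0325
grasp_force: 59.9
```

Emit:
apply_moves(moves=[[0,0,0,0,0,0,0],[0,0,0,0,0,0,0],[0,0,0,0,0,0,0]])

```text
time: 27.22
tool_pos: [0.4486, 0.2017, 0.0419]
ee_rot: [0.761, 3.046, 0.002]
contact_force: [-0.6, -1.5, 6.3]
finger_gap: 0.0325
grasp_force: 59.0
```

Emit:
apply_moves(moves=[[0,0,0,0.5,0,0,0],[0,0,0,1.2,0,0,0],[0,0,0,2.0,0,0,0],[0,0.1,-0.9,2.0,0,0,0],[0,0.2,-1.8,2.0,0,0,0],[0,0.3,-2.7,2.0,0,0,0],[0,0.4,-3.6,2.0,0,0,0],[0,0.5,-4.5,2.0,0,0,0]])

```text
time: 28.22
tool_pos: [0.4773, -0.0705, 0.161]
ee_rot: [0.761, 3.047, 0.0]
contact_force: [1.0, 0.5, -2.8]
finger_gap: 0.0324
grasp_force: 60.2
```

Emit:
apply_moves(moves=[[0,0.1,-0.9,0,0,0,0],[0,0.2,-1.8,0,0,0,0],[0,0.26,-2.7,0,0,0,0],[0,0.26,-3.6,0,0,0,0],[0,0.26,-4.28,0,0,0,0],[0,0.26,-4.28,0,0,0,0],[0,0.26,-4.28,-0.5,0,0,0],[0,0.26,-4.28,-1.0,0,0,0]])

```text
time: 29.22
tool_pos: [0.4935, -0.3244, 0.1003]
ee_rot: [0.76, 3.047, 0.001]
contact_force: [0.4, -0.6, -2.9]
finger_gap: 0.0325
grasp_force: 60.3
```

Emit:
apply_moves(moves=[[0,0,0,-0.4,0,0,0],[0,0,0,-0.68,0,0,0],[0,0,0,-0.72,0,0,0],[0,0,0,-0.72,0,0,0]])

```text
time: 29.72
tool_pos: [0.4937, -0.3255, 0.0579]
ee_rot: [0.761, 3.047, -0.0]
contact_force: [0.8, -0.7, -2.7]
finger_gap: 0.0325
grasp_force: 60.2
```

Emit:
apply_moves(moves=[[0,0,0,-0.06,0,0,0],[0,0,0,-0.12,0,0,0],[0,0,0,-0.14,0,0,0],[0,0,0,-0.14,0,0,0]])

```text
time: 30.22
tool_pos: [0.4935, -0.3258, 0.05]
ee_rot: [0.761, 3.047, -0.001]
contact_force: [-3.0, 0.7, 4.2]
finger_gap: 0.0325
grasp_force: 61.1
```

Contact made at the expected height; release, rise, and move aside.

Emit:
apply_moves(moves=[[0.5,0,0,0,0,0,0],[1,0,0,0,0,0,0],[1,0,0,0,0,0,0],[1,0,0,0,0,0,0],[1,0,0,0.5,0,0,0],[1,0,0,1.2,0,0,0],[1,0,0,2.1,0,0,0],[1,0,0,2.6,0,0,0]])

```text
time: 31.22
tool_pos: [0.4942, -0.3262, 0.208]
ee_rot: [0.761, 3.044, -0.002]
contact_force: [-0.4, -0.2, 0.6]
finger_gap: 0.0858
grasp_force: 0.0
```

Emit:
apply_moves(moves=[[1,-0.8,0.6,0.3,0,0,0],[1,-1.5,1.2,0.3,0,0,0],[1,-1.5,1.2,0.3,0,0,0],[1,-1.5,1.2,0.3,0,0,0],[1,-1.5,1.2,0.3,0,0,0]])

```text
time: 31.85
tool_pos: [0.4042, -0.2544, 0.2232]
ee_rot: [0.762, 3.047, -0.0]
contact_force: [-0.5, -0.1, -0.4]
finger_gap: 0.0855
grasp_force: 0.0
```

Run:
```python
from fit import *
views=[]
for c in ('scene','side'):
    p,d=read_camera(c);views.append((p,cloud(c,d)));cv2.imwrite(f'pics/{c}5.png',p[:,:,::-1])
P,C,V=fit(views);near=lambda c,r:np.hypot(P[:,0]-c[0],P[:,1]-c[1])<r
for n,c,h,k in [('tube_sq',(.428,.35),.088,'r'),('tube_obl',(.562,-.11),.083,'r'),('pipe_big',(.594,.1),.078,'c'),('pipe_small',(.494,-.325),.098,'c')]:
    for v in ([0],[1]):
        g=near(c,.07)&(P[:,2]>h-.005)&(P[:,2]<h+.004)&np.isin(V,v); 
        if g.sum()>4: rep(n+str(v),P[g],k)
```

```text
tube_sq[0] rect 426.5 350.2 wh 53.4 52.6 ang(w axis) 60.0 200
tube_sq[1] rect 428.3 349.2 wh 61.2 51.2 ang(w axis) 60.5 81
tube_obl[0] rect 561.5 -106.6 wh 35.8 58.9 ang(w axis) 60.6 103
tube_obl[1] rect 562.6 -107.4 wh 33.5 59.6 ang(w axis) 60.2 141
pipe_big[0] circle 592.5 100.0 D 63.0 130
pipe_big[1] circle 591.1 98.0 D 64.0 58
pipe_small[0] circle 494.7 -324.8 D 36.3 39
pipe_small[1] circle 493.5 -327.6 D 35.3 110
```

View pics/scene5.png

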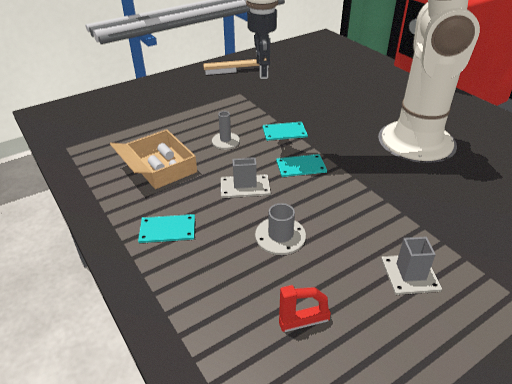

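All four posts stand on their own plates, at (225,130), (245,178), (281,225) and (416,262), within about 3 mm of centre.

```bash
python3 -c "
from station import *
print(sign_off())"
```

```text
the job is handed in; nothing more can be done
None
```

All four posts stand upright on their own plates, measured within about 3 mm of centre and 2° of alignment. The magnet and box were left where they were, and I handed the job in at about 32 s; the hand-in returned no verdict.

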